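Lid, snap and stack the top tier of a steel tiffin

ROBOT

A 6-joint arm with a two-finger parallel gripper is mounted at the origin on the work surface. World frame = base frame: x ahead of the robot, y to its left, z up, the work surface at z = 0. Lengths are in mm, angles in rad, forces in N, time in s.
With the tool pointing down it reaches from about 350 to 875 mm from the base axis. Payload 4.2 kg.
Tool frame: the origin (TCP) lies between the finger pads; the fingertips stand 14 mm ahead of it and the grasp point (between the pads) lies 5 mm behind it; z points along the fingers, y is the line along which they close (so a half turn about z gives the same grasp; the last joint's range is limited). The gripper opens to 85 mm and grips with 20 to 120 N. Pads are 22 mm wide; open, the fingers measure 114 mm over their backs; the gripper's body (76 mm by 85 mm) begins 54 mm behind the grasp point. The pads swing forward as they close: fully open they stand 13 mm farther back than shut.
Start: joints at [-1.06, 0.385, 0.008, 0, -1.194, -0.259], TCP at [155.734, -605.265, 245.312] pointing down, gripper open.
Joint ranges: [-3.14, 3.14], [-1.21, 2.06], [-1.07, 1.41], [-3.16, 2.05], [-2.99, -0.16], [-3.1, 3.1]. Speed limits (rad/s): [2.79, 2.79, 3.14, 3.14, 3.14, 3.14].

INTERFACE

Orientations are given as a unit quaternion [x, y, z, w].
In Python, from bench import * gives the robot as it stands.
- The arm moves only by the tool carry_out, never from a script. Its argument "motion" is a list of rows, each a list of 7 numbers: the turn, a rotation vector about the tool's x, y, z in rad, then the shift along the tool's x, y, z in mm, then the opening, from -1 (shut) to 1 (fully open), so that 0 is half open. A call has 1 to 5 rows; each row is the pose to reach, as a shift and turn from the pose commanded when the call began, along the tool's axes at that moment; what a row does not reach only later rows make up. A row lasts 1/8 s, in which the tool goes at most 62.5 mm and 10.7 degrees, less where a joint would pass 70% of its speed; a pose out of reach is approached as far as the arm can. A call with a gripper value outside its range is refused whole. The fingers move at their own pace and stop on an object; the grip force is fixed at half the most. Time passes only in rows, so rows that repeat a pose let the fingers close. It gives the time, the measured TCP pose, the force, the opening and the grip force at its end, in the units of the state.
- read_state(): the state, without advancing time (a new reading comes with each control period).
- get_image(name): name is "scene" or "top"; returns a dict with "color" (420x560x3 uint8, blue, green, red), "mtx" (3x3 intrinsics, pixels), "position" and "orientation" of the camera in the world. Camera axes: x right, y down, z forward; pixel columns grow to the right and rows downward; lengths in mm; the calibration is good to about 2 mm. A picture is of the moment at which its call begins. There is no depth.
- job_done(): hands the job in; it is judged then, once.
The state is a dict: "clock": time; "joints": joint angles; "joint_vel": joint speeds; "joint_efforts": joint torques, N m; "position": TCP position; "ee_rot": TCP orientation; "contact_force": force on the tool from outside, world axes, zero at the start; "wrist_torque": the same for the moment, N m; "gripper_width": finger opening in mm; "grasp_force": force on a finger pad.
Only numpy, scipy, OpenCV 4.12 (cv2) and the standard library are available. Lean on these libraries where they do the work, as an engineer would, in place of code of your own. Each camera call takes 0.05 s, during which the arm holds its last target. There are 200 camera calls.

TASK

Take the steel lid off the sloping wooden drainer and snap it fully onto the open tiffin tub while the tub stands on the counter, so that both side clips close over the lid's rim. Then lift the closed tub and stack it level on top of the two-tier tiffin, its foot fully home in the open mouth, and let go. Keep the tub upright throughout and leave the teacup, the egg mould and the fork alone.

Things in the scene. Friction and masses are not known exactly. Their poses are not given: they have to be found in the camera images.
- lid: round steel lid, 0.18 kg, starts tilted 35 deg on the drainer. Origin: centre of the underside of its plug; z its upward normal, x along its bar handle. Plug: radius 52 mm at the bottom, 58 mm at the top, 12 mm high. Flange over it: radius 66 mm, z = 12 to 17 mm. Its turn about its own axis does not matter on the tub.
- lid_grip (a point): middle of the lid's bar handle, 47 mm above the lid's origin along the lid's z, same axes as the lid. Bar 90 mm long (x), 14 mm wide (y), 12 mm thick, on two 12 mm posts at x = +-39 mm; 24 mm open gap between bar and lid.
- tub: open round steel tub (the tiffin's top tier), loose, upright on the counter, 0.4 kg. Origin: centre of its underside. 60 mm high, outer radius 63 mm, wall 3 mm. Tapered foot 10 mm high (radius 52 mm at the bottom, 57.5 mm at the top) below a flat shoulder. Sprung clips, 24 mm wide, at its +y and -y sides, reaching out to radius 73 mm.
- tub_rim (a point): centre of the tub's mouth, level with the rim, 60 mm above its origin; inner radius 60 mm. Snapped on, the lid's flange rests on the rim, so the lid's origin is 12 mm below this point, on the same axis (play 1.5 mm up, 2 mm sideways). A lid only laid on rests on the clips' noses some 18 mm too high. The clips reach 22 mm above the rim.
- clip_a (a joint): angle of the sprung clip at the tub's +y side: 0 = home, grows as its top is pushed outwards, stop at 0.5. Nose reaches in to radius 61 mm, its underside 6.5 mm above the rim, its upper face slopes: a level lid pressed straight down opens both clips by 0.14 and they snap back over the flange (about 7 to 18 N in all), then hold the tub when it is lifted by the lid.
- clip_b (a joint): the same for the clip at the tub's -y side
- stack: the tiffin's two lower tiers clipped together, steel, fixed. Origin: centre of its underside. 110 mm high, outer radius 63 mm (68 mm at latch plates on its +y and -y sides, 27 to 77 mm up).
- stack_mouth (a point): centre of the stack's open mouth, level with the rim, 110 mm above its origin; inner radius 60 mm, 47 mm deep. The tub's foot goes in until its shoulder rests on this rim: the tub's origin is then 10 mm below this point, on the same axis; the turn about the axis does not matter.
- rack: wooden drainer, fixed, footprint 128 x 150 mm. Origin: centre of its underside. Its 156 x 150 mm plate slopes up 35 deg towards its +x: middle 78 mm high, lower edge 33 mm, upper edge 123 mm. Two pegs 70 mm apart near the lower edge stand 28 mm out of the plate and hold the lid's rim; the lid's handle runs up the slope.
- teacup: white ceramic cup with handle, 80 mm across, 65 mm high; bystander. Origin: centre of its underside
- egg_mould: red silicone egg mould with six bumps, 90 x 140 x 32 mm; bystander. Origin: centre of its underside
- fork: white plastic fork lying flat, 167 mm long, 26 mm wide, 5 mm thick; bystander. Origin: on its underside about mid-length, x towards the tines
Things that resemble listed ones, but are neither listed nor needed, are in the scene too. Leave any pink or purple look-alike of the lid alone.

How it is judged:
By the outcome, as a careful person would: the job done as asked, in the order asked, and still so for the second after the job is handed in, with the robot touching nothing.
It also fails if it takes over 58 s, if anything falls off the work surface, if the arm or the gripper's body presses on something with over 40 N, if the wrist force passes 120 N, or if a joint passes its speed limit or range.

## Working session

There is one attempt and no reset: what is moved stays moved. The work goes in short steps, Python scripts to look and compute and a tool call to move; the robot and the scene stay as the last step left them, time stands still between calls to the robot, and variables do not carry over. Pictures are saved under pics/ and viewed, at most 10 in all, crops included, and the job is handed in when it is done.

Besides the shell and the picture viewer there is one more tool, called after "Request:" as name([rows], argument=value, ...), one row to a line, values as JSON. carry_out: Moves the arm, as the interface text tells. Its arguments: {"type":"object","properties":{"motion":{"type":"array"}},"required":["motion"]}

```bash
mkdir -p pics; ls
python3 - <<'E'
from bench import *
import cv2,numpy as np
for n in("scene","top"):
    d=get_image(n); cv2.imwrite(f"pics/{n}0.png",d["color"]); print(n,d["mtx"],d["position"],d["orientation"])
print(read_state())
E
```

```text
pics
scene [[387.58306609   0.         282.78747174]
 [  0.         387.58306609 212.89247164]
 [  0.           0.           1.        ]] [ 962.02152895 -229.56878671  836.15753211] [ 0.7730363   0.57688289 -0.15137064 -0.21612019]
top [[386.98615309   0.         280.55661613]
 [  0.         386.98615309 204.79531539]
 [  0.           0.           1.        ]] [402.36086281 -71.61198954 957.55522447] [-0.70203481  0.70773646 -0.05987378  0.05168518]
{'clock': 0.1, 'joints': array([-1.06039697e+00,  3.85471437e-01,  6.76386475e-03, -4.60876109e-04,
       -1.19402239e+00, -2.58575552e-01]), 'joint_vel': array([-1.99226528e-04, -3.87804941e-03,  2.81561753e-03,  2.30886125e-03,
       -6.61970767e-05,  3.18218612e-04]), 'joint_efforts': array([-7.84050098e-04, -3.93317735e+01,  1.88928992e+01,  4.19797540e+00,
       -2.63235743e-03,  1.11433286e-05]), 'position': array([ 155.61375409, -604.79740376,  244.33262083]), 'ee_rot': array([-1.25495091e-01,  9.92093746e-01,  9.76568763e-04, -1.64082694e-04]), 'contact_force': array([ 0.36458022,  0.05217336, -0.0384569 ]), 'wrist_torque': array([-0.0067461 , -0.04207329, -0.04030977]), 'grasp_force': 0.0, 'gripper_width': 85.3796073080593}
```

View pics/scene0.png

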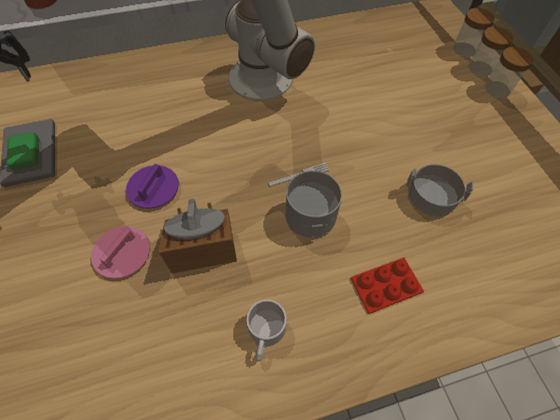

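View pics/top0.png

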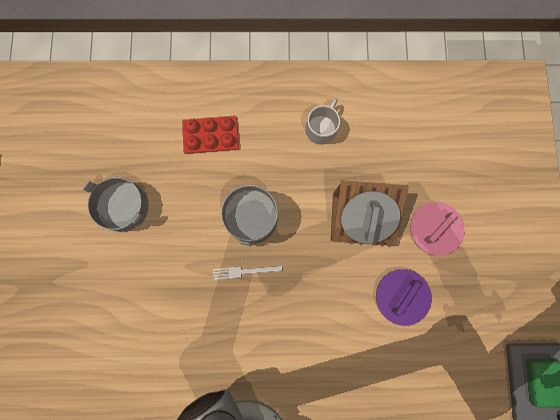

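Possible lids in the top view are steel on the drainer (371,217), pink (437,229) and purple (404,297); I choose the steel one. The tub with clips is at top (118,204) and the stack at top (250,214). I'll check the choice with a close crop.

Run:
```python
import cv2,numpy as np
t=cv2.imread("pics/top0.png");s=cv2.imread("pics/scene0.png")
def c(im,x,y,w=100,h=75,k=4): return cv2.resize(im[y:y+h,x:x+w],None,fx=k,fy=k,interpolation=cv2.INTER_CUBIC)
a=np.vstack([np.hstack([c(t,320,175),c(s,150,190)]),np.hstack([c(t,70,165),c(s,390,155)])])
cv2.imwrite("pics/crop1.png",a)
a=np.vstack([np.hstack([c(t,200,175),c(s,265,165)])])
cv2.imwrite("pics/crop2.png",a)
```

```text
(no output)
```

View pics/crop1.png

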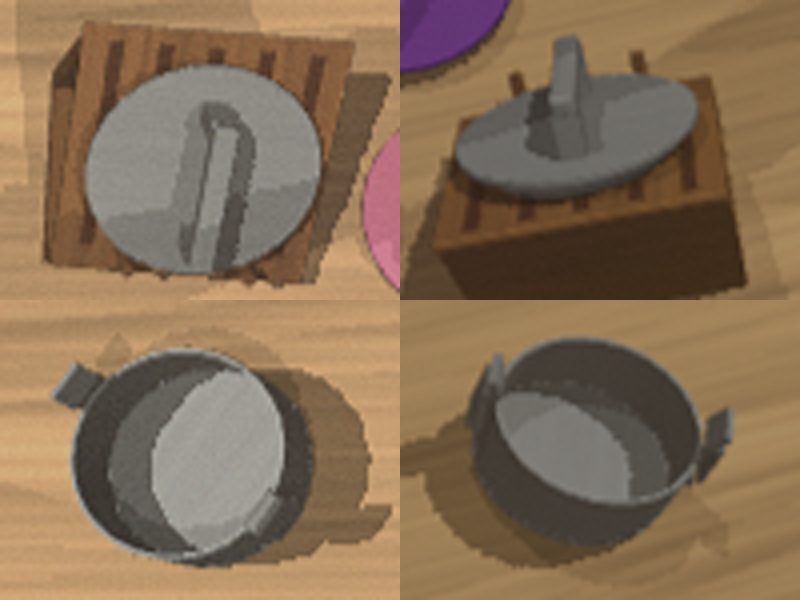

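View pics/crop2.png

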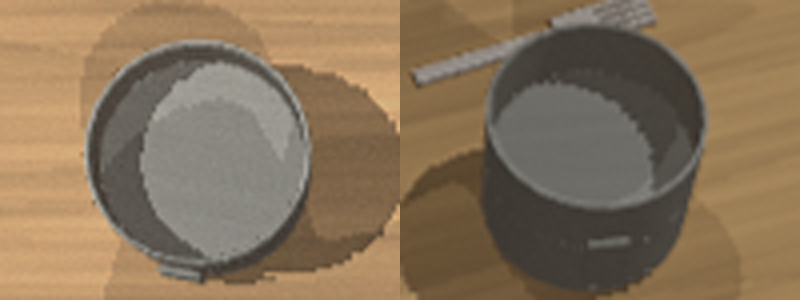

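```bash
cat > h.py <<'E'
from bench import *
import cv2,numpy as np
from scipy.spatial.transform import Rotation as R
from scipy.optimize import least_squares
def cams():
    return {n:get_image(n) for n in("scene","top")}
def ray(d,p):
    v=np.linalg.inv(d["mtx"])@[p[0],p[1],1]; return np.array(d["position"]),R.from_quat(d["orientation"]).apply(v)
def proj(d,X):
    c=R.from_quat(d["orientation"]).inv().apply(np.atleast_2d(X)-d["position"])@d["mtx"].T
    return c[:,:2]/c[:,2:]
def pl(d,p,o,n):
    a,v=ray(d,p); return a+v*(np.dot(np.array(o)-a,n)/np.dot(v,n))
def oc(pts,off,k=4): return [((x+.5)/k-.5+off[0],(y+.5)/k-.5+off[1]) for x,y in pts]
def circ(d,pts,z,r):
    P=np.array([pl(d,p,[0,0,z],[0,0,1])[:2] for p in pts])
    f=least_squares(lambda c:np.hypot(*(P-c).T)-r,P.mean(0)); return f.x.round(1),f.fun.round(1)
E
cat > m.py <<'E'
from h import *
D=cams();T,S=D["top"],D["scene"]
print("stack",circ(T,oc([(86,150),(311,150),(200,40),(120,75),(275,75),(120,225),(280,225)],(200,175)),110,63),circ(S,oc([(84,125),(307,120),(200,25),(205,211)],(265,165)),110,63))
print("tub",circ(T,oc([(72,160),(284,140),(180,49),(180,260)],(70,165)),60,63),circ(S,oc([(76,100),(302,130),(185,38),(220,207)],(390,155)),60,63))
for p in oc([(80,85),(265,212)],(70,165)): print("clip",pl(T,p,[0,0,80],[0,0,1]))
lt=oc([(86,170),(321,165),(200,66),(205,273)],(320,175)); ls=oc([(56,150),(299,108),(240,77),(90,105)],(150,190))
bt=oc([(225,125),(204,267)],(320,175))
def frame(v):
    return R.from_euler('z',v[3])*R.from_euler('y',-35,degrees=True)  # x up the slope, z leaning to -x
def res(v,full=True):
    F=frame(v);n=F.apply([0,0,1]);o=v[:3]+17*n;r=[]
    for d,ps in((T,lt),(S,ls)):
        r+=[np.linalg.norm(pl(d,p,o,n)-o)-66 for p in ps]
    ends=v[:3]+F.apply([[45,0,53],[-45,0,53]])
    r+=list(((proj(T,ends)-np.array(bt))*2.2).ravel()); 
    return np.array(r+[(v[2]-75)/3])
f=least_squares(res,[370,-270,75,0]);print(f.x,f.fun.round(1))
F=frame(f.x);print("grip",f.x[:3]+F.apply([0,0,47]),"quat",(F*R.from_euler('x',180,degrees=True)).as_quat())
s=read_state();print(s["position"],R.from_quat(s["ee_rot"]).as_matrix().round(3))
E
python3 m.py
```

```text
stack (array([521. , -12.9]), array([-0.8, -1. , -0.6, -1.6, -3.2, -3.8, -2. ])) (array([524.3, -14.2]), array([-0.1, -0.1, -0.4, -0.3]))
tub (array([552.3, 306.5]), array([-1.3, -1.3, -0.3, -0.4])) (array([554. , 300.2]), array([5.5, 5.4, 0.1, 0.6]))
clip [589.35225012 356.66762722  80.        ]
clip [514.90403717 246.9889159   80.        ]
[ 5.19638141e+02 -2.86005601e+02  7.95127574e+01 -1.11763252e-01] [-0.2 -1.1 -1.2  1.5 -1.3  0.9 -1.9  2.8  3.1  1.3 -3.1  2.8  1.5]
grip [ 492.84823999 -282.99894498  118.01290349] quat [ 0.95222823 -0.05326752  0.30023641  0.01679518]
[ 155.65682129 -604.97374758  244.64858438] [[-0.968 -0.249 -0.   ]
 [-0.249  0.968  0.001]
 [ 0.     0.001 -1.   ]]
```

```bash
cat >> h.py <<'E'
def go(pos,rot,s=None):
    s=s or read_state(); M=R.from_quat(s["ee_rot"])
    print("turn",(M.inv()*rot).as_rotvec().round(3),"shift",M.inv().apply(np.array(pos)-s["position"]).round(1),"F",s["contact_force"].round(1),"w",round(s["gripper_width"],1),"t",s["clock"])
LR=R.from_euler('z',-.112)*R.from_euler('y',-35,degrees=True)
TR=LR*R.from_euler('y',180,degrees=True)
LID=np.array([519.6,-286,79.5])
E
python3 -c "
from h import *
go(LID+LR.apply([0,0,47-5+90]),TR)"
```

```text
turn [ 0.112 -0.604  0.352] shift [-361.2  245.1   57.3] F [ 0.  -0.1  0.5] w 85.4 t 0.2
```

Request:
carry_out([
  [0.11,-0.6,0.35,-361,245,57,1],
  [0.11,-0.6,0.35,-361,245,57,1],
  [0.11,-0.6,0.35,-361,245,57,1],
  [0.11,-0.6,0.35,-361,245,57,1],
  [0.11,-0.6,0.35,-361,245,57,1],
])

```text
clock: 0.82
position: [360.0, -372.0, 204.5]
ee_rot: [0.055, 0.953, -0.017, 0.299]
contact_force: [0.5, -0.8, -0.0]
gripper_width: 85.4
grasp_force: 0.0
```

```bash
python3 -c "
from h import *
go(LID+LR.apply([0,0,47-5+90]),TR);print(read_state()['joints'])"
```

```text
turn [-0.001 -0.003 -0.003] shift [-50.2 103.5  55.7] F [ 0.5 -0.8 -0. ] w 85.4 t 0.825
[-0.72609966  0.10633804 -0.40639436 -0.5946091  -0.62682964 -0.54788624]
```

Request:
carry_out([
  [0,0,0,-50,103,55,1],
  [0,0,0,-50,103,55,1],
  [0,0,0,-50,103,55,1],
  [0,0,0,-50,103,55,1],
])

```text
clock: 1.32
position: [444.1, -277.8, 188.1]
ee_rot: [0.051, 0.953, -0.016, 0.298]
contact_force: [0.2, -0.7, 0.5]
gripper_width: 85.5
grasp_force: 0.0
```

Run:
```python
from h import *
D=cams()
go(LID+LR.apply([0,0,47-5+90]),TR)
pts=LID+LR.apply([[45,0,53],[-45,0,53],[45,7,41],[45,-7,53]])
out=[]
for n,(x,y) in (("top",(310,165)),("scene",(135,170))):
    im=D[n]["color"];c=cv2.resize(im[y:y+120,x:x+130],None,fx=3,fy=3,interpolation=cv2.INTER_CUBIC)
    for i,p in enumerate(proj(D[n],pts)): cv2.circle(c,(int((p[0]-x+.5)*3),int((p[1]-y+.5)*3)),2,(0,255,0) if i<2 else (0,0,255),-1)
    a=np.linspace(0,6.28,40)
    for p in proj(D[n],LID+LR.apply(np.c_[66*np.cos(a),66*np.sin(a),17+0*a])): cv2.circle(c,(int((p[0]-x+.5)*3),int((p[1]-y+.5)*3)),1,(255,255,0),-1)
    out.append(c)
cv2.imwrite("pics/pre.png",np.hstack(out))
```

```text
turn [-0.    -0.004  0.   ] shift [-0.2  2.2  1. ] F [1.  0.4 0. ] w 85.2 t 1.425
```

View pics/pre.png

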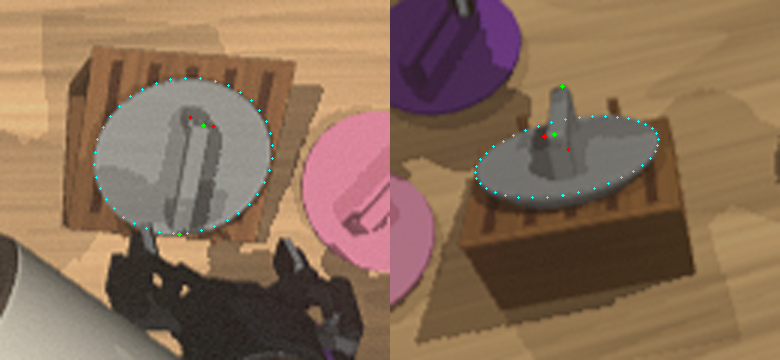

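```bash
cat >> m.py <<'E'
print('----')
for z,pp in((123,[(85,22),(353,42)]),(33,[(45,262),(315,283)])):
    a,b=[pl(T,p,[0,0,z],[0,0,1]) for p in oc(pp,(320,175))]; e=a-b; print(a,b,"len",np.linalg.norm(e),"yaw",np.arctan2(-e[0],e[1]))
for p in bt: print(pl(T,p,f.x[:3]+53*F.apply([0,0,1]),F.apply([0,0,1])))
e=np.diff([F.inv().apply(pl(T,p,f.x[:3]+53*F.apply([0,0,1]),F.apply([0,0,1]))-f.x[:3]) for p in bt],axis=0);print("bar dir in lid frame",e)
print([F.inv().apply(pl(T,p,f.x[:3]+53*F.apply([0,0,1]),F.apply([0,0,1]))-f.x[:3]).round(1) for p in bt])
E
python3 m.py | sed '1,/----/d'
```

```text
[ 589.48531262 -215.71605143  123.        ] [ 577.22120882 -363.65802341  123.        ] len 148.44943689651834 yaw -0.08270895378928099
[ 463.26897025 -202.4199172    33.        ] [ 449.43410841 -363.44280803   33.        ] len 161.6161340085999 yaw -0.0857081173386804
[ 527.26858826 -283.62144065  149.33718305]
[ 455.417189   -281.29329243   99.15836608]
bar dir in lid frame [[-8.74840977e+01 -5.70001573e+00 -3.55271368e-14]]
[array([46. ,  3.2, 53. ]), array([-41.4,  -2.5,  53. ])]
```

The overlay matches the rim at top (95–273, 78–233) and the bar sits where predicted. The rack edge gives a yaw of about -0.08, so I'll update and descend.

```bash
sed -i 's/-.112)/-.075)/' h.py; python3 -c "
from h import *
go(LID+LR.apply([0,0,47-5]),TR)"
```

```text
turn [-0.022 -0.004 -0.031] shift [-0.7  2.  91.2] F [-0.7  1.   0.7] w 85.7 t 1.525
```

Request:
carry_out([
  [-0.02,0,-0.03,-1,2,35,1],
  [-0.02,0,-0.03,-1,2,60,1],
  [-0.02,0,-0.03,-1,2,76,1],
  [-0.02,0,-0.03,-1,2,90,1],
  [-0.02,0,-0.03,-1,2,90,1],
])

```text
clock: 2.15
position: [495.9, -282.6, 114.0]
ee_rot: [0.035, 0.954, -0.011, 0.298]
contact_force: [0.5, -0.7, 0.8]
gripper_width: 85.6
grasp_force: 0.0
```

Run:
```python
from h import *
D=cams()
go(LID+LR.apply([0,0,47-5]),TR)
out=[]
for n,(x,y) in (("top",(310,165)),("scene",(135,150))):
    im=D[n]["color"];c=cv2.resize(im[y:y+120,x:x+130],None,fx=3,fy=3,interpolation=cv2.INTER_CUBIC);out.append(c)
cv2.imwrite("pics/grasp.png",np.hstack(out))
```

```text
turn [-0.    -0.004  0.002] shift [ 0.8 -1.9  0.9] F [-0.6 -0.1  0.1] w 85.3 t 2.25
```

View pics/grasp.png

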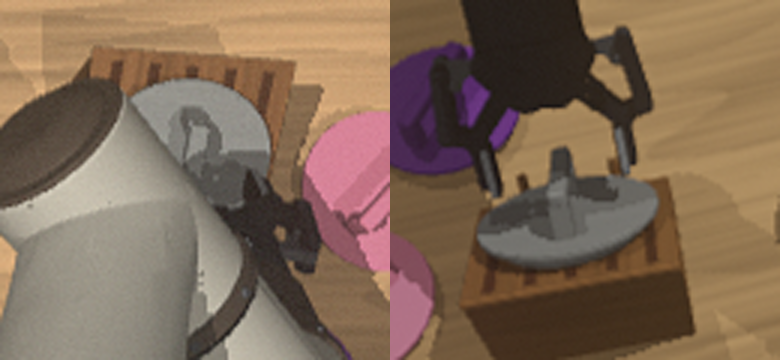

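The fingers straddle the bar in scene, with tips at (495,190) and (627,170) and the bar at (562,190). Closing.

Request:
carry_out([
  [0,0,0,0,0,0,-1],
  [0,0,0,0,0,0,-1],
  [0,0,0,0,0,0,-1],
  [0,0,0,0,0,0,-1],
  [0,0,0,0,0,0,-1],
])

```text
clock: 2.88
position: [496.2, -282.4, 115.2]
ee_rot: [0.035, 0.954, -0.012, 0.299]
contact_force: [-1.1, -0.8, 2.7]
gripper_width: 13.0
grasp_force: 58.6
```

Request:
carry_out([
  [0,0,0,0,0,0,-1],
  [0,0,0,0,0,0,-1],
  [0,0,0,0,0,0,-1],
])

```text
clock: 3.25
position: [496.2, -282.4, 115.2]
ee_rot: [0.035, 0.954, -0.012, 0.299]
contact_force: [-1.7, -1.1, 4.7]
gripper_width: 13.2
grasp_force: 58.8
```

Request:
carry_out([
  [0,0,0,0,0,-8,-1],
  [0,0,0,0,0,-25,-1],
  [0,0,0,0,0,-50,-1],
  [0,0,0,0,0,-80,-1],
  [0,0,0,0,0,-100,-1],
])

```text
clock: 3.88
position: [437.2, -276.9, 196.7]
ee_rot: [0.035, 0.954, -0.011, 0.297]
contact_force: [0.3, 0.5, -0.4]
gripper_width: 12.7
grasp_force: 58.7
```

Run:
```python
from h import *
D=cams()
go([460,-200,260],R.from_euler('z',-.075)*R.from_euler('y',180,degrees=True))
print(read_state()["joints"])
```

```text
turn [-0.     0.607  0.002] shift [-49.   78.6 -41.7] F [ 0.7 -0.3 -1.1] w 13.2 t 3.975
[-0.37557355  0.07758446 -0.5222988  -0.42895155 -0.41913724 -0.92370015]
```

Request:
carry_out([
  [0,0.15,0,-12,20,-10,-1],
  [0,0.3,0,-25,40,-20,-1],
  [0,0.45,0,-37,60,-31,-1],
  [0,0.607,0,-49,79,-42,-1],
  [0,0.607,0,-49,79,-42,-1],
])

```text
clock: 4.6
position: [464.0, -198.9, 258.5]
ee_rot: [0.035, 0.999, -0.0, -0.0]
contact_force: [0.2, 0.3, -2.2]
gripper_width: 12.2
grasp_force: 58.8
```

Run:
```python
from h import *
go([553,304,230],R.from_euler('z',-.075)*R.from_euler('y',180,degrees=True))
print(read_state()["joints"])
```

```text
turn [-0.001 -0.001  0.004] shift [-53.3 508.   28.2] F [ 0.2  0.3 -2.2] w 12.2 t 4.6
[-8.26029773e-02  1.69534244e-01 -2.59023452e-01  5.99426846e-04
 -1.14303039e+00 -1.55913843e+00]
```

Request:
carry_out([
  [0,0,0,-6,50,3,-1],
  [0,0,0,-12,110,6,-1],
  [0,0,0,-18,170,9,-1],
  [0,0,0,-24,230,12,-1],
  [0,0,0,-30,290,15,-1],
])

```text
clock: 5.22
position: [511.4, 88.2, 242.3]
ee_rot: [0.037, 0.999, -0.0, -0.001]
contact_force: [1.0, 0.4, -0.5]
gripper_width: 12.8
grasp_force: 58.9
```

Request:
carry_out([
  [0,0,0,-6,55,3,-1],
  [0,0,0,-12,110,6,-1],
  [0,0,0,-18,165,9,-1],
  [0,0,0,-23,203,13,-1],
  [0,0,0,-23,218,13,-1],
])

```text
clock: 5.85
position: [550.5, 303.6, 227.7]
ee_rot: [0.036, 0.999, -0.002, -0.002]
contact_force: [0.2, -0.4, -1.6]
gripper_width: 13.2
grasp_force: 59.0
```

Run:
```python
from h import *
D=cams()
go([553,304,230],R.from_euler('z',-.075)*R.from_euler('y',180,degrees=True))
out=[]
for n,(x,y) in (("top",(60,130)),("scene",(370,70))):
    im=D[n]["color"];c=cv2.resize(im[y:y+150,x:x+133],None,fx=3,fy=3,interpolation=cv2.INTER_CUBIC);out.append(c)
cv2.imwrite("pics/above.png",np.hstack(out)[:, :800])
```

```text
turn [-0.003 -0.002  0.002] shift [-2.2  1.3 -1.1] F [ 0.2 -0.2 -0.9] w 12.8 t 5.95
```

View pics/above.png

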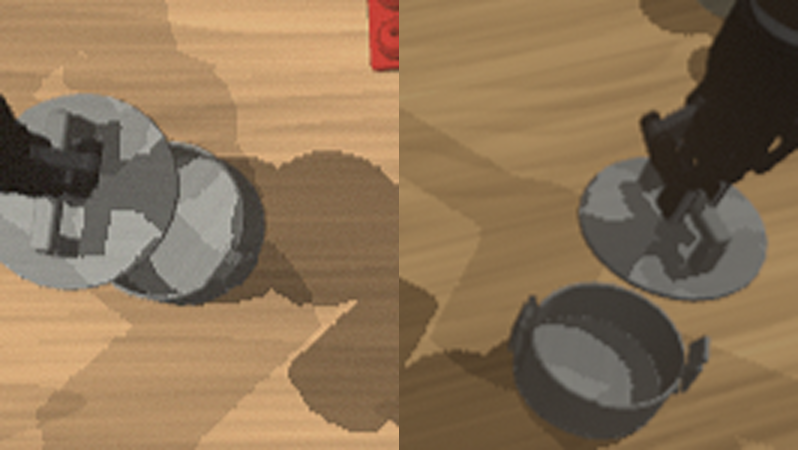

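```bash
cat > e.py <<'E'
from h import *
def grad(im):
    g=cv2.GaussianBlur(im.astype(np.float32),(0,0),0.8)
    return np.sqrt(sum(cv2.Sobel(g,cv2.CV_32F,*o).__pow__(2).sum(2) for o in((1,0),(0,1))))
A=np.linspace(0,2*np.pi,180)
def score(d,G,c,circles):
    s=0
    for z,r in circles:
        p=proj(d,np.c_[c[0]+r*np.cos(A),c[1]+r*np.sin(A),z+0*A]).astype(np.float32)
        s+=np.minimum(cv2.remap(G,p[:,:1],p[:,1:],cv2.INTER_LINEAR),150).mean()
    return s
def find(ds,ims,c0,circles,w=9):
    Gs=[grad(i) for i in ims]
    g=[(sum(score(d,G,(c0[0]+i,c0[1]+j),circles) for d,G in zip(ds,Gs)),c0[0]+i,c0[1]+j) for i in np.arange(-w,w+.1,.5) for j in np.arange(-w,w+.1,.5)]
    g.sort(reverse=True); return [tuple(np.round(x,1)) for x in g[:3]]
if __name__=="__main__":
    D=cams();T,S=D["top"],D["scene"];t0,s0=cv2.imread("pics/top0.png"),cv2.imread("pics/scene0.png")
    for nm,c0,ci in(("tub",(553,303),[(60,63)]),("stack",(522,-13),[(110,63)])):
        for l,a in(("T",([T],[t0])),("S",([S],[s0])),("TS",([T,S],[t0,s0]))): print(nm,l,find(*a,c0,ci))
    s=read_state();p=s["position"];z=p[2]-42+17;print(p)
    for l,a in(("T",([T],[T["color"]])),("S",([S],[S["color"]])),("TS",([T,S],[T["color"],S["color"]]))): print("lid",l,find(*a,p[:2],[(z,66)]))
    lt=oc([(180,185),(75,290),(85,94),(150,260),(150,117)],(60,130),3); ls=oc([(x-399,y) for x,y in[(578,208),(768,245),(608,265),(592,180),(628,158)]],(370,70),3)
    print(circ(T,lt,z,66),circ(S,ls,z,66))
E
python3 e.py
```

```text
tub T [(np.float64(145.8), np.float64(551.0), np.float64(304.5)), (np.float64(145.6), np.float64(550.5), np.float64(304.5)), (np.float64(145.5), np.float64(551.0), np.float64(305.0))]
tub S [(np.float64(142.2), np.float64(556.0), np.float64(307.0)), (np.float64(142.2), np.float64(556.5), np.float64(306.5)), (np.float64(142.0), np.float64(556.0), np.float64(306.5))]
tub TS [(np.float64(281.3), np.float64(553.5), np.float64(307.5)), (np.float64(280.9), np.float64(553.5), np.float64(307.0)), (np.float64(280.6), np.float64(554.0), np.float64(307.5))]
stack T [(np.float64(146.9), np.float64(519.5), np.float64(-13.0)), (np.float64(146.7), np.float64(519.5), np.float64(-12.5)), (np.float64(146.6), np.float64(519.0), np.float64(-12.5))]
stack S [(np.float64(147.8), np.float64(524.5), np.float64(-12.5)), (np.float64(147.8), np.float64(525.0), np.float64(-13.0)), (np.float64(147.7), np.float64(524.0), np.float64(-12.5))]
stack TS [(np.float64(282.0), np.float64(521.5), np.float64(-12.0)), (np.float64(281.6), np.float64(521.5), np.float64(-12.5)), (np.float64(281.5), np.float64(522.0), np.float64(-12.0))]
[550.88890538 301.33770495 230.06674539]
lid T [(np.float64(128.7), np.float64(548.4), np.float64(301.3)), (np.float64(128.4), np.float64(548.4), np.float64(301.8)), (np.float64(128.4), np.float64(547.9), np.float64(301.3))]
lid S [(np.float64(129.3), np.float64(552.4), np.float64(299.3)), (np.float64(129.3), np.float64(551.9), np.float64(299.8)), (np.float64(129.2), np.float64(551.9), np.float64(299.3))]
lid TS [(np.float64(241.2), np.float64(549.4), np.float64(300.8)), (np.float64(240.8), np.float64(549.9), np.float64(300.8)), (np.float64(240.8), np.float64(549.4), np.float64(300.3))]
(array([547.6, 301.4]), array([-0.5, -1. , -0.2,  0.9, -0.2])) (array([552. , 300.9]), array([ 0.7, -0.6, -0.4, -1.3,  0.2]))
```

Run:
```python
from h import *
go([554.2,306.3,130],R.from_euler('z',-.075)*R.from_euler('y',180,degrees=True))
```

```text
turn [-0.002 -0.002  0.001] shift [ -3.1   5.4 100.1] F [-1.2  0.  -1.5] w 12.7 t 6.05
```

Request:
carry_out([
  [0,0,0,-3,5,30,-1],
  [0,0,0,-3,5,60,-1],
  [0,0,0,-3,5,85,-1],
  [0,0,0,-3,5,98,-1],
  [0,0,0,-3,5,98,-1],
])

```text
clock: 6.68
position: [554.5, 306.0, 132.3]
ee_rot: [0.037, 0.999, -0.001, -0.001]
contact_force: [-0.2, -0.0, -1.5]
gripper_width: 12.8
grasp_force: 58.9
```

```bash
cat > e2.py <<'E'
from e import *
D=cams();T,S=D["top"],D["scene"]
s=read_state();p=s["position"];z=p[2]-42+17;print(p,s["contact_force"])
for l,a in(("T",([T],[T["color"]])),("S",([S],[S["color"]]))): print("lid",l,find(*a,p[:2],[(z,66)])[:2])
out=[]
for n,(x,y),c in (("top",(70,140),(551,304.5)),("scene",(380,120),(556,307))):
    im=D[n]["color"];k=4;c_=cv2.resize(im[y:y+110,x:x+100],None,fx=k,fy=k,interpolation=cv2.INTER_CUBIC)
    for q in proj(D[n],np.c_[c[0]+63*np.cos(A),c[1]+63*np.sin(A),60+0*A])[::3]: cv2.circle(c_,(int((q[0]-x+.5)*k),int((q[1]-y+.5)*k)),1,(255,255,0),-1)
    out.append(c_)
cv2.imwrite("pics/near.png",np.hstack(out))
E
python3 e2.py
```

```text
[555.36678097 307.12256369 133.99456161] [ 1.16310748 -0.06697268 -1.26713657]
lid T [(np.float64(117.3), np.float64(553.4), np.float64(307.6)), (np.float64(116.8), np.float64(553.4), np.float64(308.1))]
lid S [(np.float64(110.1), np.float64(554.9), np.float64(304.1)), (np.float64(110.1), np.float64(554.4), np.float64(304.1))]
```

View pics/near.png

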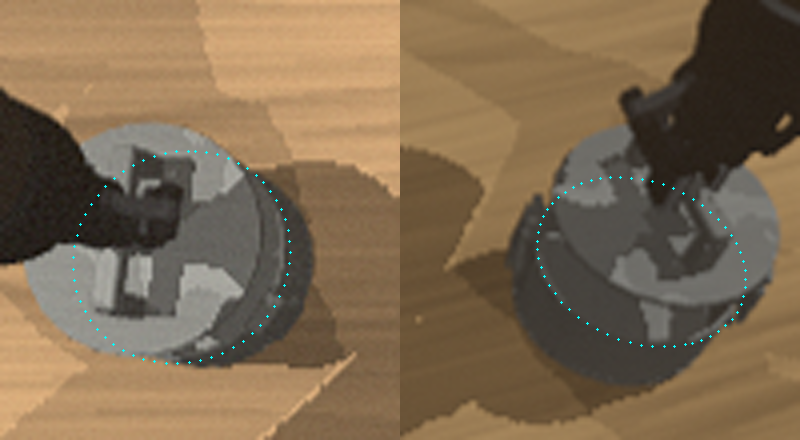

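```bash
cat > e3.py <<'E'
import e; from e import *
e.A=np.array([a for a in A if abs(np.cos(a-np.radians(56)))<.88])
D=cams();T,S=D["top"],D["scene"];t0,s0=cv2.imread("pics/top0.png"),cv2.imread("pics/scene0.png")
for ci in([(60,63)],[(60,60)],[(60,63),(60,60)]):
    for l,a in(("T",([T],[t0])),("S",([S],[s0]))): print("tub",ci,l,[tuple(map(float,x)) for x in find(*a,(553,303),ci)])
k=8;x,y=400,160
c=cv2.resize(s0[y:y+70,x:x+75],None,fx=k,fy=k,interpolation=cv2.INTER_CUBIC)
for (cx,cy),col in(((556,307),(255,255,0)),((554,301),(0,255,0))):
  for r in(63,60):
    for q in proj(S,np.c_[cx+r*np.cos(A),cy+r*np.sin(A),60+0*A])[::4]: cv2.circle(c,(int((q[0]-x+.5)*k),int((q[1]-y+.5)*k)),1,col,-1)
cv2.imwrite("pics/tubS.png",c)
E
python3 e3.py
```

```text
tub [(60, 63)] T [(149.1, 551.5, 306.5), (149.1, 551.0, 305.5), (149.1, 552.0, 307.5)]
tub [(60, 63)] S [(147.5, 556.5, 304.5), (147.5, 556.0, 306.5), (147.5, 556.5, 307.0)]
tub [(60, 60)] T [(149.8, 549.5, 304.5), (149.7, 549.5, 305.0), (149.6, 550.0, 305.5)]
tub [(60, 60)] S [(147.3, 558.5, 307.0), (147.3, 558.5, 306.0), (147.3, 558.5, 306.5)]
tub [(60, 63), (60, 60)] T [(297.4, 550.5, 304.5), (297.3, 551.0, 305.5), (297.3, 551.0, 306.0)]
tub [(60, 63), (60, 60)] S [(293.0, 557.0, 307.0), (293.0, 557.0, 307.5), (292.8, 557.0, 304.5)]
```

View pics/tubS.png

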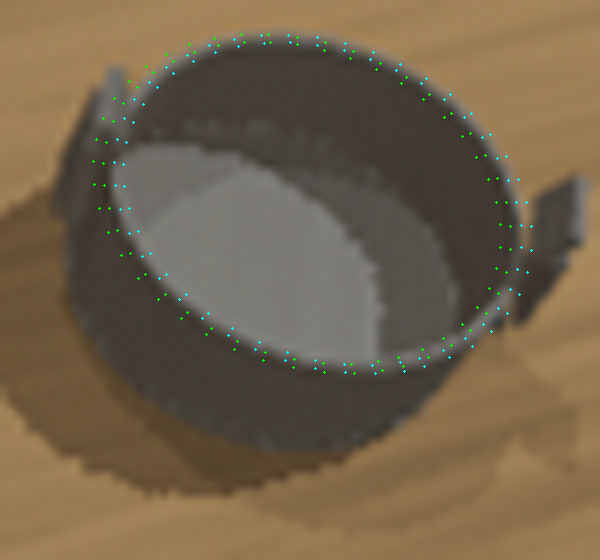

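The cyan overlay (556,307) fits the rim in the scene view, left at (115,165) and right at (525,240). Averaging the two cameras puts the tub at about (553.7, 305.5). The lid is within 1 mm of that, so I'll descend straight.

Request:
carry_out([
  [0,0,0,0,0,10,-1],
  [0,0,0,0,0,18,-1],
  [0,0,0,0,0,23,-1],
  [0,0,0,0,0,23,-1],
])

```text
clock: 7.38
position: [554.5, 307.0, 109.0]
ee_rot: [0.037, 0.999, -0.001, -0.001]
contact_force: [0.0, -0.1, -2.2]
gripper_width: 13.1
grasp_force: 59.0
```

Request:
carry_out([
  [0,0,0,0,0,2,-1],
  [0,0,0,0,0,4,-1],
  [0,0,0,0,0,6,-1],
  [0,0,0,0,0,6,-1],
])

```text
clock: 7.88
position: [555.4, 307.5, 104.6]
ee_rot: [0.037, 0.999, 0.0, 0.001]
contact_force: [-0.2, 0.3, 5.4]
gripper_width: 13.4
grasp_force: 59.7
```

Request:
carry_out([
  [0,0,0,0,0,3,-1],
  [0,0,0,0,0,6,-1],
  [0,0,0,0,0,8,-1],
  [0,0,0,0,0,8,-1],
])

```text
clock: 8.38
position: [556.1, 307.9, 97.3]
ee_rot: [0.036, 0.999, 0.001, 0.002]
contact_force: [-0.5, -0.8, 6.6]
gripper_width: 12.7
grasp_force: 60.0
```

Request:
carry_out([
  [0,0,0,0,0,2,-1],
  [0,0,0,0,0,4,-1],
  [0,0,0,0,0,6,-1],
  [0,0,0,0,0,6,-1],
])

```text
clock: 8.88
position: [555.3, 307.8, 90.5]
ee_rot: [0.037, 0.999, 0.0, 0.001]
contact_force: [-0.1, 1.4, 4.1]
gripper_width: 13.0
grasp_force: 61.8
```

Request:
carry_out([
  [0,0,0,0,0,2,-1],
  [0,0,0,0,0,4,-1],
  [0,0,0,0,0,4,-1],
])

```text
clock: 9.25
position: [555.4, 308.0, 90.0]
ee_rot: [0.036, 0.999, -0.0, 0.001]
contact_force: [-5.7, 0.1, 21.2]
gripper_width: 12.7
grasp_force: 63.9
```

Request:
carry_out([
  [0,0,0,0,0,2,-1],
  [0,0,0,0,0,2,-1],
])

```text
clock: 9.5
position: [555.5, 308.0, 90.0]
ee_rot: [0.035, 0.999, -0.0, 0.002]
contact_force: [-9.1, -1.3, 29.5]
gripper_width: 13.0
grasp_force: 65.0
```

Request:
carry_out([
  [0,0,0,0,0,-5,-1],
  [0,0,0,0,0,-10,-1],
  [0,0,0,0,0,-16,-1],
  [0,0,0,0,0,-22,-1],
  [0,0,0,0,0,-22,-1],
])

```text
clock: 10.12
position: [554.6, 307.0, 105.3]
ee_rot: [0.037, 0.999, -0.001, -0.0]
contact_force: [-0.2, -0.3, -5.8]
gripper_width: 12.7
grasp_force: 60.3
```

Request:
carry_out([
  [0,0,0,0,0,-30,-1],
  [0,0,0,0,0,-65,-1],
  [0,0,0,0,0,-100,-1],
  [0,0,0,0,0,-125,-1],
  [0,0,0,0,0,-135,-1],
])

```text
clock: 10.75
position: [554.9, 307.5, 241.9]
ee_rot: [0.037, 0.999, 0.0, 0.001]
contact_force: [-0.1, 0.0, -6.9]
gripper_width: 12.7
grasp_force: 60.2
```

Run:
```python
from h import *
go([523,-11.5,240],R.from_euler('z',-.075)*R.from_euler('y',180,degrees=True))
```

```text
turn [0.001 0.001 0.001] shift [   8.4 -320.5    1.7] F [-0.1  0.  -6.9] w 12.7 t 10.75
```

Request:
carry_out([
  [0,0,0,1,-25,0,-1],
  [0,0,0,2,-65,0,-1],
  [0,0,0,3,-110,0,-1],
  [0,0,0,4,-155,0,-1],
  [0,0,0,5,-200,0,-1],
])

```text
clock: 11.38
position: [533.5, 105.8, 239.3]
ee_rot: [0.037, 0.999, -0.001, -0.002]
contact_force: [0.3, 0.2, -5.9]
gripper_width: 13.0
grasp_force: 60.2
```

Request:
carry_out([
  [0,0,0,1,-45,0,-1],
  [0,0,0,2,-80,0,-1],
  [0,0,0,3,-105,0,-1],
  [0,0,0,3,-120,0,-1],
  [0,0,0,3,-120,0,-1],
])

```text
clock: 12.0
position: [522.7, -12.2, 240.3]
ee_rot: [0.038, 0.999, -0.001, -0.001]
contact_force: [-0.2, 1.0, -5.1]
gripper_width: 12.7
grasp_force: 60.2
```

```bash
cat > e4.py <<'E'
from e import *
D=cams();T,S=D["top"],D["scene"]
s=read_state();p=s["position"];z=p[2]-42+17;print(p,s["contact_force"],s["clock"])
for l,d in(("T",T),("S",S)): print("lid",l,[tuple(map(float,x)) for x in find([d],[d["color"]],p[:2],[(z,66)])])
go([523,-11.5,240],R.from_euler('z',-.075)*R.from_euler('y',180,degrees=True))
out=[]
for n,(x,y) in (("top",(200,150)),("scene",(245,90))):
    out.append(cv2.resize(D[n]["color"][y:y+150,x:x+130],None,fx=3,fy=3,interpolation=cv2.INTER_CUBIC))
cv2.imwrite("pics/over.png",np.hstack(out))
E
python3 e4.py
```

```text
[523.10619348 -11.00813906 240.59823089] [ 0.85969042  0.66560561 -6.43714558] 12.1
lid T [(106.3, 516.6, -12.5), (106.2, 516.1, -13.0), (105.9, 516.6, -13.0)]
lid S [(121.8, 521.6, -14.0), (121.6, 522.1, -14.0), (121.4, 522.1, -14.5)]
turn [-0.001 -0.001  0.001] shift [ 0.1 -0.5  0.6] F [ 0.9  0.7 -6.4] w 12.5 t 12.1
```

Request:
carry_out([
  [0,0,0,-2.5,0.5,10,-1],
  [0,0,0,-2.5,0.5,24,-1],
  [0,0,0,-2.5,0.5,34,-1],
  [0,0,0,-2.5,0.5,38,-1],
  [0,0,0,-2.5,0.5,38,-1],
])

```text
clock: 12.72
position: [525.7, -11.0, 202.7]
ee_rot: [0.037, 0.999, -0.001, -0.0]
contact_force: [-0.4, 0.4, -5.5]
gripper_width: 12.9
grasp_force: 60.2
```

Request:
carry_out([
  [0,0,0,0,0,3,-1],
  [0,0,0,0,0,6,-1],
  [0,0,0,0,0,8,-1],
  [0,0,0,0,0,8,-1],
])

```text
clock: 13.22
position: [525.6, -11.2, 195.0]
ee_rot: [0.037, 0.999, -0.001, -0.0]
contact_force: [-1.0, -0.8, -4.1]
gripper_width: 12.8
grasp_force: 60.4
```

Request:
carry_out([
  [0,0,0,0,0,2,-1],
  [0,0,0,0,0,4,-1],
  [0,0,0,0,0,6,-1],
  [0,0,0,0,0,6,-1],
])

```text
clock: 13.72
position: [526.9, -10.7, 190.5]
ee_rot: [0.036, 0.999, -0.0, 0.002]
contact_force: [-0.7, 1.2, 4.0]
gripper_width: 12.7
grasp_force: 61.6
```

Request:
carry_out([
  [0,0,0,0,0,2,-1],
  [0,0,0,0,0,3,-1],
  [0,0,0,0,0,3,-1],
])

```text
clock: 14.1
position: [527.3, -10.6, 190.2]
ee_rot: [0.036, 0.999, -0.0, 0.003]
contact_force: [-6.3, 3.0, 16.7]
gripper_width: 12.6
grasp_force: 63.4
```

```bash
python3 e4.py
```

```text
[527.28129473 -10.57099232 190.21151363] [-6.74181037  3.35294014 17.18879267] 14.2
lid T [(102.1, 526.3, -8.1), (102.0, 526.8, -8.6), (101.9, 526.8, -8.1)]
lid S [(108.1, 528.8, -11.1), (108.0, 528.8, -10.6), (108.0, 528.3, -10.6)]
turn [-0.001  0.005  0.003] shift [  3.9  -1.3 -49.8] F [-6.7  3.4 17.2] w 12.8 t 14.2
```

View pics/over.png

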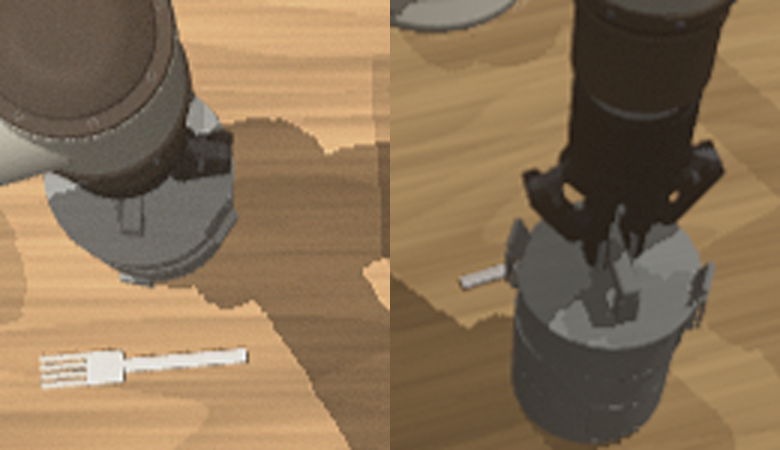

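The tub sits flush on the stack at TCP z 190 as expected. Both clips are over the lid's rim in scene, at (517,250) and (705,290). I'll relieve the load, then release.

Request:
carry_out([
  [0,0,0,0,0,-3,-1],
  [0,0,0,0,0,-3,-1],
])

```text
clock: 14.45
position: [526.9, -10.7, 190.4]
ee_rot: [0.036, 0.999, -0.0, 0.002]
contact_force: [-1.3, 2.3, 7.0]
gripper_width: 12.8
grasp_force: 62.0
```

Request:
carry_out([
  [0,0,0,0,0,0,1],
  [0,0,0,0,0,0,1],
  [0,0,0,0,0,0,1],
  [0,0,0,0,0,0,1],
  [0,0,0,0,0,0,1],
])

```text
clock: 15.08
position: [525.7, -11.1, 188.9]
ee_rot: [0.037, 0.999, -0.001, -0.0]
contact_force: [-0.0, -0.9, -0.6]
gripper_width: 85.4
grasp_force: 0.0
```

Request:
carry_out([
  [0,0,0,0,0,-15,1],
  [0,0,0,0,0,-45,1],
  [0,0,0,0,0,-90,1],
  [0,0,0,0,0,-120,1],
  [0,0,0,0,0,-120,1],
])

```text
clock: 15.7
position: [527.1, -10.8, 313.2]
ee_rot: [0.037, 0.999, 0.0, 0.004]
contact_force: [-0.8, 0.1, -0.6]
gripper_width: 85.4
grasp_force: 0.0
```

Request:
carry_out([
  [0,0,0,50,-50,0,1],
  [0,0,0,50,-100,0,1],
  [0,0,0,50,-150,0,1],
  [0,0,0,50,-200,0,1],
  [0,0,0,50,-200,0,1],
])

```text
clock: 16.32
position: [460.3, -209.1, 308.7]
ee_rot: [0.039, 0.999, -0.001, -0.001]
contact_force: [-0.5, 0.1, -0.1]
gripper_width: 85.7
grasp_force: 0.0
```

Run:
```python
from e import *
D=cams();T,S=D["top"],D["scene"];s=read_state();print(s["clock"],s["position"],s["gripper_width"])
for l,d in(("T",T),("S",S)):
  for z in(155,160,165,170,175,185): print(l,z,[float(v) for v in find([d],[d["color"]],(522,-12.5),[(z,66)],6)[0]])
```

```text
16.425 [ 460.78308653 -206.90756239  308.83335109] 85.51887093453108
T 155 [35.9, 516.0, -6.5]
T 160 [33.8, 516.0, -6.5]
T 165 [31.9, 516.0, -6.5]
T 170 [30.4, 516.0, -6.5]
T 175 [29.2, 516.0, -6.5]
T 185 [27.4, 516.0, -6.5]
S 155 [130.6, 520.0, -6.5]
S 160 [130.7, 524.0, -8.0]
S 165 [130.2, 527.5, -10.0]
S 170 [120.8, 528.0, -12.0]
S 175 [102.8, 528.0, -17.0]
S 185 [72.1, 528.0, -18.5]
```

```bash
python3 -c "
from bench import *
print(job_done())"
```

```text
the job is handed in; nothing more can be done
None
```

The lid is snapped onto the tub, the closed tub is stacked on the two-tier tiffin and released, and the job was handed in at about 16.4 s. The wrist force after pressing read the combined weight on lifting, and the seated height matched a fully home foot. I had used all 10 pictures, so after letting go I checked only with a rim fit in the scene camera, since the arm hid the top view.

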